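# Tighten the union nut of the air outlet: by hand, then one flat with the spanner

### The job

Screw the big hex nut on the air outlet down clockwise with the fingers until it comes up hand-tight, without forcing it further by hand. Then take the spanner that fits it (the one with the larger jaw) and tighten the nut by one flat (a sixth of a turn) past hand-tight, no more, and lay the spanner down flat on its rest or the bench, away from the outlet. Leave all the other things where they are.

Things in the scene. Friction and masses are not known exactly. Their poses are not given: they have to be found in the camera images.
- nut: Brass hex nut, 46 mm across flats, 26 mm high, captive on the air outlet's upright stem. Origin: on its vertical axis at its underside, 100 mm above the table; z up. Two opposite flats face its +y and -y, the others every 60 degrees; corners point along +x and -x. Tightens clockwise seen from above; does not rise or sink. A nipple 22 mm wide stands 18 mm above its top; the round stem below is 40 mm wide at most.
- outlet: Fixed grey air-outlet block that carries the nut, 80 x 80 mm on a 110 mm foot plate, a gauge on its -x side; flat top 75 mm above the table, 25 mm under the nut. Origin: centre of its underside, below the nut's axis.
- nut_mid (a point): Centre of the nut on its axis, half way up (113 mm above the table); axes as the nut's. Loose, the nut turns easily (0.1 N m); after 0.95 to 1.8 rad (differs each time, not marked) it comes up hand-tight: it suddenly resists and stays put below 0.9 N m. Pushed past that it goes on turning stiffly (0.9 N m slow, 1.3 N m fast) and stays where it is left.
- seat (a joint): How far the nut has been tightened past hand-tight, rad: 0 until then, one flat is 1.05; overtightened beyond 1.38, ruined beyond 1.48.
- seat_mark (a point): On the nut's axis, 3 mm below its underside: the thin steel seat ring under the nut, which only turns (with the nut) when the nut is tightened past hand-tight; z up.
- wrench: Loose steel open-ended spanner that fits the nut: 12 mm thick, 210 mm long, 0.3 kg, flat on the two bars of the rest, underside 46 mm above the table. Origin: jaw centre, on the underside; z up; the jaw opens to +x, the handle runs to -x. Jaw gap 48.4 mm (along y), flared tips 28 mm ahead of the origin, jaw back 29 mm behind it, head 82 mm wide. Handle 24 mm wide, from 45 to 180 mm behind.
- wrench_grip (a point): Middle of the wrench's handle, 105 mm behind the jaw centre, half way through its thickness; axes as the wrench's. It lies midway between the bars of the rest, 40 mm of free height below it. When the wrench is on the nut its jaw centre is on the nut's axis and its y is square to two flats, with about 5 degrees of play either way.
- spanner: A second, similar spanner with a jaw gap of only 30 mm (head 58 mm wide), too small for the nut, on its own rest 120 to 180 mm beside the other; the two swap places. Same origin and axes. Leave it alone.
- rest_a: Fixed wooden rest under the fitting wrench, 100 x 150 mm; two bars 120 mm apart along its y, each 14 mm wide, tops 46 mm above the table. Origin: centre of its underside; its bars run along its x, the wrench along its y. The two rests stand side by side and swap places.
- rest_b: The same kind of rest under the smaller spanner.
- tin: Loose filler tin, 96 mm in diameter, 85 mm high, a bystander; origin at the centre of its underside.
- jar: Loose jar with a black cap, 80 mm in diameter, 100 mm high, a bystander; origin at the centre of its underside.
- block: Loose cork sanding block, 120 x 65 x 35 mm, a bystander; origin at the centre of its underside.
- bowl: Loose steel mixing bowl, 150 mm in diameter, 60 mm high, a bystander; origin at the centre of its underside.
- knife: Loose filler spatula, 190 mm long, lying flat, a bystander.
- brush: Loose brush, 180 mm long, lying flat, a bystander.

How it is judged:
On the way, in this order (a step that is already met when the one before it is completed fails the run):
1. the fingers have turned the nut up hand-tight (angle between the x axis of nut_mid and the x axis of seat_mark, either way round below 0.08 rad and contact force between the fingers and nut above 1 N and value of joint seat below 0.25 rad), for 0.1 s.
2. the spanner is tightening the nut past hand-tight (contact force between wrench and nut above 3 N and value of joint seat above 0.35 rad), for 0.1 s.
3. the nut is one flat past hand-tight (value of joint seat between 0.78 and 1.38 rad), for 0.1 s.
At the end, for the whole second after the job is handed in: The nut is 45 to 79 degrees (0.78 to 1.38 rad) past hand-tight and not slackened off again (by more than 0.25 rad); the spanner lies at rest, flat (within 0.2 rad) on its rest or the bench, off the nut, its jaw centre more than 80 mm from the nut's axis (all of step 3 and angle between the x axis of nut_mid and the x axis of seat_mark, either way round below 0.25 rad and horizontal distance between wrench and nut above 0.08 m and height (world z) of wrench below 0.055 m and angle between wrench's own z axis and vertical below 0.2 rad and contact force between wrench and nut below 0.1 N and linear speed of wrench below 0.02 m/s); the robot touches nothing.
It fails at once if the nut is forced more than about 14 degrees past hand-tight with the fingers (contact force between the fingers and nut above 2 N and value of joint seat above 0.25 rad and velocity of joint seat above 0.1 rad/s).
It fails at once if the nut is overtightened (more than 85 degrees past hand-tight) (value of joint seat above 1.48 rad).
It fails at once if the loose nut is run down with the spanner instead of by hand (contact force between wrench and nut above 1 N and angle between the x axis of nut_mid and the x axis of seat_mark, either way round above 0.8 rad).
It fails at once if a bystander is moved by more than 40 mm (distance of any of spanner, tin, jar, block, bowl, knife, brush from where it was at the start of the episode above 0.04 m).
It also fails if it takes over 72 s, if anything falls off the work surface, if the arm or the gripper's body presses on something with over 40 N, if the wrist force passes 120 N, or if a joint passes its speed limit or range.

### The arm

A 7-joint arm with a two-finger parallel gripper is mounted at the origin on the work surface. World frame = base frame: x ahead of the robot, y to its left, z up, the work surface at z = 0. Lengths are in m, angles in rad, forces in N, time in s.
With the tool pointing down it reaches from about 0.425 to 0.875 m from the base axis. Payload 4.7 kg.
Tool frame: the origin (TCP) lies on the centre line of the jaws, within the pads' length; the fingertips stand ahead of it and the grasp point (between the pads) lies 2 mm behind it (nose_length is the z of the fingertips in the tool frame, in m); z points along the fingers, y is the line along which they close (so a half turn about z gives the same grasp; the last joint's range is limited). The gripper opens to 87 mm and grips with 3 to 60 N. Pads are 19 mm wide; open, the fingers measure 117 mm over their backs; the gripper's body (75 mm by 190 mm) begins 51 mm behind the grasp point.
Start: joints at [1.295, 0.321, -0.07, 1.45, 0.023, 1.371, -0.057], TCP at [0.186, -0.623, 0.24] pointing down, gripper open.
Joint ranges: [-2.86, 2.86], [-0.3, 2.09], [-1.38, 1.24], [0.06, 2.45], [-1.56, 4.7], [0.09, 2.05], [-2.69, 2.69]. Speed limits (rad/s): [2.57, 2.57, 3.14, 3.14, 3.14, 3.14, 3.14].

### API

Orientations are given as a rotation vector (axis times angle).
In Python, from bench import * gives the robot as it stands.
- The arm moves only by the tool send_rows, never from a script. Its arguments are lists of equal length, an entry for each row: "xyz": the shift along the tool's x, y, z in mm, a list of three; "dr": the turn, a rotation vector about the tool's x, y, z in rad, a list of three. A call has exactly 10 rows; each row is the pose to reach, as a shift and turn from the pose commanded when the call began, along the tool's axes at that moment; what a row does not reach only later rows make up. A row lasts 1/12 s, in which the tool goes at most 41.7 mm and 7.16 degrees, less where a joint would pass 70% of its speed; a pose out of reach is approached as far as the arm can. A call with a gripper value outside its range is refused whole. "jaw" is the finger opening in mm, from 0 to 87, set as the call begins (left out, the last holds). The fingers move at their own pace and stop on an object; "grip_force" is the grip in N (left out, the last holds). Time passes only in rows, so rows that repeat a pose let the fingers close, or fill a call up. It gives the time, the measured TCP pose, the force, the opening and the grip force at its end, in the units of the state.
- get_state(): the state, without advancing time (a new reading comes with each control period).
- get_image(name): name is "side" or "top"; returns the picture (384x512x3 uint8, red, green, blue); there is no depth.
- calibration(name): a dict with "vfov" (degrees; the focal length in pixels is half the picture's height over the tangent of half this angle, whatever the lens; pixels are square), "cx", "cy" (the principal point, pixels), "rvec" (rotation vector, rad) and "tvec" (3), from world to camera coordinates, as OpenCV has them. Camera axes: x right, y down, z forward; pixel columns grow to the right and rows downward; lengths in m; the calibration is good to about 2 mm. A picture is of the moment at which its call begins. calibration takes no time and is no camera call.
- close_job(): hands the job in; it is judged then, once.
The state is a dict: "time": time; "joint_positions": joint angles; "qd": joint speeds; "joint_torque": joint torques, N m; "position": TCP position; "tool_rot": TCP orientation; "ft_force": force on the tool from outside, world axes, zero at the start; "torque": the same for the moment, N m; "grip_width": opening from 0.0 (shut) to 1.0 (fully open); "grip_force": force on a finger pad.
Only numpy, scipy, OpenCV 4.12 (cv2) and the standard library are available. Lean on these libraries where they do the work, as an engineer would, in place of code of your own. Each camera call takes 0.05 s, during which the arm holds its last target. There are 200 camera calls.

## Working session

There is one attempt and no reset: what is moved stays moved. The work goes in short steps, Python scripts to look and compute and a tool call to move; the robot and the scene stay as the last step left them, time stands still between calls to the robot, and variables do not carry over. Pictures are saved under pics/ and viewed, at most 10 in all, crops included, and the job is handed in when it is done.

Besides the shell and the picture viewer there is one more tool, called as name(argument=value, ...) on one line, values as JSON. send_rows: Moves the arm, as the interface text tells. Its arguments: {"type":"object","properties":{"xyz":{"type":"array"},"dr":{"type":"array"},"jaw":{"type":"number"},"grip_force":{"type":"number"}},"required":["xyz","dr"]}

```bash
mkdir -p pics; ls; python3 - <<'E'
from bench import *
import cv2
print(get_state())
for n in("top","side"):
    cv2.imwrite(f"pics/{n}0.png",cv2.resize(get_image(n),None,fx=1.5,fy=1.5,interpolation=cv2.INTER_CUBIC)[:,:,::-1]); print(calibration(n))
E
```

```text
pics
{'time': 0.0, 'joint_positions': array([ 1.29508678,  0.32182557, -0.07009991,  1.45167159,  0.02263153,
        1.37075902, -0.05687486]), 'qd': array([-0.00069091,  0.00092464,  0.00046385,  0.00131922, -0.0007629 ,
        0.00012556, -0.00143551]), 'joint_torque': array([ 2.54033494e-04, -4.91289926e+01, -4.03766893e-01, -3.12532067e+01,
       -6.41038315e-02,  4.36805247e-02,  1.26536056e-04]), 'position': array([ 0.18555835, -0.622422  ,  0.23846163]), 'tool_rot': array([-3.10683460e+00, -4.53493933e-01,  6.14231315e-04]), 'ft_force': array([-0.65129698, -0.0657147 ,  0.10851025]), 'torque': array([ 0.03164051,  0.05564568, -0.01319358]), 'grip_force': 0.0, 'grip_width': 1.002543196886116}
{'vfov': 56.98868789435414, 'cx': 259.04972963240095, 'cy': 191.66081124433734, 'rvec': array([ 2.00681983, -2.20281002,  0.23648507]), 'tvec': array([0.09464513, 0.55046535, 0.9554575 ])}
{'vfov': 48.08619231558364, 'cx': 259.7284603671405, 'cy': 189.41176025762906, 'rvec': array([ 2.23307267, -0.39894519,  0.17908024]), 'tvec': array([-0.48653282,  0.24352324,  0.87057065])}
```

View pics/top0.png

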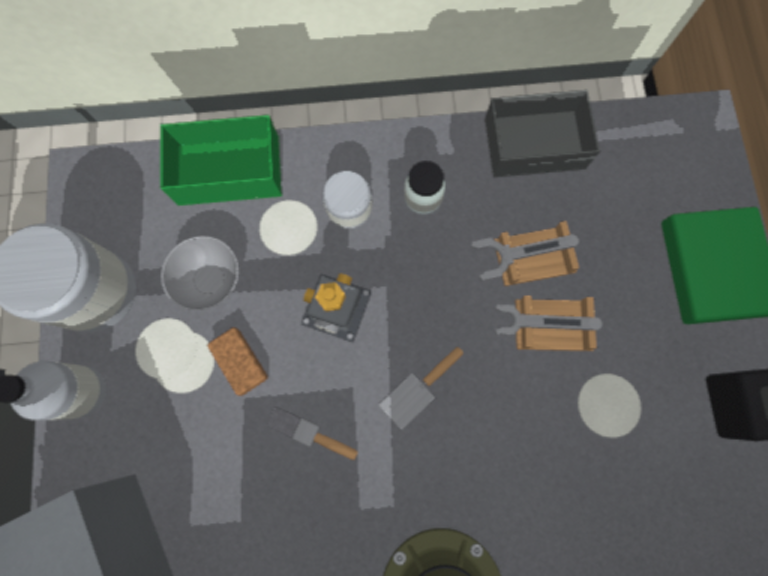

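View pics/side0.png

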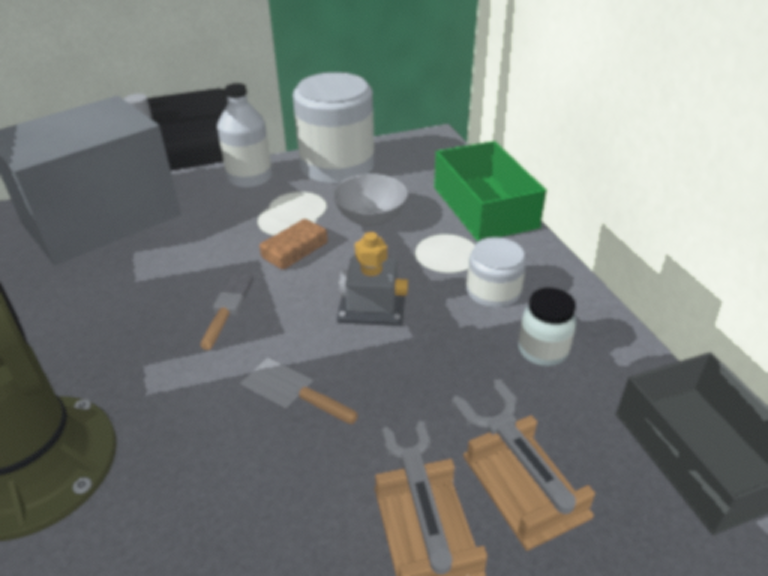

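The top view shows the nut at about (330,296) and the larger wrench with its jaw at about (490,257) and handle end at about (575,242), all in 1.5x pixels. The smaller spanner lies below it, and the arm is out of view. I'll take enlarged crops next.

```bash
cat > h.py <<'E'
from bench import *
import cv2, numpy as np
from scipy.spatial.transform import Rotation as R
def cam(n):
    c=calibration(n); f=192/np.tan(np.radians(c["vfov"])/2)
    return np.array([[f,0,c["cx"]],[0,f,c["cy"]],[0,0,1]]),R.from_rotvec(c["rvec"]).as_matrix(),np.array(c["tvec"])
def bp(n,u,v,z):
    K,Rm,t=cam(n); d=Rm.T@np.linalg.solve(K,[u,v,1]); o=-Rm.T@t
    return o+d*(z-o[2])/d[2]
def pj(n,P):
    K,Rm,t=cam(n); q=(np.atleast_2d(P)@Rm.T+t)@K.T; return q[:,:2]/q[:,2:]
def crop(im,u0,v0,w,h,s): return cv2.resize(im[v0:v0+h,u0:u0+w],None,fx=s,fy=s,interpolation=cv2.INTER_CUBIC)
E
python3 - <<'E'
from h import *
im=get_image("top")[:,:,::-1]; s=get_image("side")[:,:,::-1]
a=crop(im,195,170,60,60,5); b=crop(im,305,135,100,60,5)   # 300x300, 500x300
c=crop(s,220,145,60,60,5); d=crop(s,295,245,110,66,4.5454)
d=cv2.resize(d,(500,300))
cv2.imwrite("pics/z1.png",np.vstack([np.hstack([a,b]),np.hstack([c,d])]))
E
```

```text
(no output)
```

View pics/z1.png

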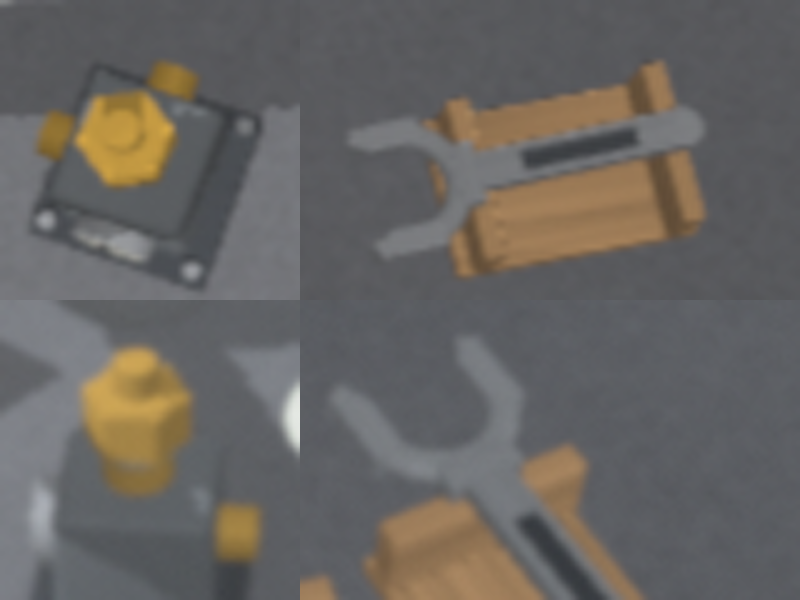

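```bash
cat > fit.py <<'E'
from h import *
from scipy.optimize import minimize
S=8
def ring(r,n,z,th=0): 
    a=th+np.arange(n)*2*np.pi/n; return np.c_[r*np.cos(a),r*np.sin(a),np.full(n,z)]
def parts(th):
    return [np.vstack([ring(.02656,6,.100,th),ring(.02656,6,.126,th)]),np.vstack([ring(.011,24,.126),ring(.011,24,.144)]),np.vstack([ring(.02,24,.078),ring(.02,24,.1)])]
def hexfit(x0):
    obs={}
    for n in("top","side"):
        im=get_image(n); u,v=pj(n,[x0[0],x0[1],.115])[0].astype(int); u0,v0=u-22,v-22
        c=crop(im,u0,v0,44,44,S); hsv=cv2.cvtColor(c,cv2.COLOR_RGB2HSV)
        m=((hsv[...,0]>12)&(hsv[...,0]<32)&(hsv[...,1]>120)).astype(np.uint8)
        k,l=cv2.connectedComponents(m); ll=l[22*S-40:22*S+40,22*S-40:22*S+40]; ll=ll[ll>0]
        m=(l==np.bincount(ll).argmax()).astype(np.uint8); obs[n]=(m,u0,v0)
    def cost(p):
        s=0
        for n,(m,u0,v0) in obs.items():
            r=np.zeros_like(m)
            for P in parts(p[2])[:3 if n=="side" else 2]:
                q=(pj(n,P+[p[0],p[1],0])-[u0,v0]+.5)*S-.5
                cv2.fillConvexPoly(r,cv2.convexHull(np.round(q*16).astype(np.int32)),1,shift=4)
            if n=="side":
                lim=(pj(n,[p[0],p[1],.095])[0,1]-v0)*S; lim=int(lim)
                s+=np.sum(r[:lim]!=m[:lim])
            else: s+=np.sum(r!=m)
        return s/1000
    best=None
    for t in np.radians(np.arange(-30,30,10)):
        o=minimize(cost,[*x0,t],method="Nelder-Mead",options=dict(initial_simplex=np.array([[*x0,t],[x0[0]+.006,x0[1],t],[x0[0],x0[1]+.006,t],[*x0,t+.15]])))
        if best is None or o.fun<best.fun: best=o
    return best,obs
E
python3 - <<'E'
from fit import *
f=lambda x,y,u0,v0:(u0+(x+.5)/5-.5,v0+(y+.5)/5-.5)
n0=bp("top",*f(127,139,195,170),.126); print("nut guess",n0)
b,o=hexfit(n0[:2]); print(b.x,np.degrees(b.x[2]),b.fun,[m[0].sum()for m in o.values()])
P={k:bp("top",*f(x-300,y,305,135),.058) for k,(x,y) in dict(t1=(349,140),t2=(379,251),end=(705,127),s1=(522,158),s2=(637,137)).items()}
print(P)
tm=(P["t1"]+P["t2"])/2; d=tm-P["end"]; print("len",np.hypot(*d[:2]),"yaw",np.arctan2(d[1],d[0]))
e=P["s1"]-P["s2"]; print("slot yaw",np.arctan2(e[1],e[0]))
e=P["t1"]-P["t2"];print("tips",np.linalg.norm(e),np.arctan2(e[1],e[0])+np.pi/2)
u=d/np.linalg.norm(d); print("jaw",tm-.028*u,"grip",tm-.133*u,P["end"]+.075*u)
K=[(338,395),(465,340)]
for x,y in K: print("side tip",bp("side",295+(x-300)/4.5454,245+(y-300)/4.5454,.058))
E
```

```text
nut guess [0.53650102 0.14957614 0.126     ]Traceback (most recent call last):
  File "<stdin>", line 4, in <module>
  File "fit.py", line 30, in hexfit
    o=minimize(cost,[*x0,t],method="Nelder-Mead",options=dict(initial_simplex=np.array([[*x0,t],[x0[0]+.006,x0[1],t],[x0[0],x0[1]+.006,t],[*x0,t+.15]])))
    res = _minimize_neldermead(fun, x0, args, callback, bounds=bounds,
                               **options)
    fxr = func(xr)
    fx = function(np.copy(x), *(wrapper_args + args))
  File "fit.py", line 21, in cost
    q=(pj(n,P+[p[0],p[1],0])-[u0,v0]+.5)*S-.5
       ~~^^^^^^^^^^^^^^^^^^^
  File "h.py", line 11, in pj
    K,Rm,t=cam(n); q=(np.atleast_2d(P)@Rm.T+t)@K.T; return q[:,:2]/q[:,2:]
           ~~~^^^
  File "h.py", line 5, in cam
    c=calibration(n); f=192/np.tan(np.radians(c["vfov"])/2)
ValueError: time passes only in moves, steps and waits
```

```bash
sed -i 's/^def cam/import functools\n@functools.cache\ndef cam/' h.py; cat > t.py <<'E'
from fit import *
f=lambda x,y,u0,v0:(u0+(x+.5)/5-.5,v0+(y+.5)/5-.5)
n0=bp("top",*f(127,139,195,170),.126); print("nut guess",n0)
b,o=hexfit(n0[:2]); print(b.x,np.degrees(b.x[2]),b.fun,[m[0].sum()for m in o.values()])
P={k:bp("top",*f(x-300,y,305,135),.058) for k,(x,y) in dict(t1=(349,140),t2=(379,251),end=(705,127),s1=(522,158),s2=(637,137)).items()}
tm=(P["t1"]+P["t2"])/2; d=tm-P["end"]; print("len",np.hypot(*d[:2]),"yaw",np.arctan2(d[1],d[0]))
e=P["s1"]-P["s2"]; print("slot yaw",np.arctan2(e[1],e[0]))
e=P["t1"]-P["t2"];print("tips",np.linalg.norm(e),np.arctan2(e[1],e[0])+np.pi/2, P["t1"],P["t2"])
u=d/np.linalg.norm(d); print("jaw",tm-.028*u,"grip",tm-.133*u,P["end"]+.075*u)
K=[(338,395),(465,340)]
for x,y in K: print("side tip",bp("side",295+(x-300)/4.5454,245+(y-300)/4.5454,.058))
E
python3 t.py
```

```text
nut guess [0.53650102 0.14957614 0.126     ]
[ 0.53901294  0.15042565 -0.56459593] -32.348964046290035 3.697 [np.uint64(17175), np.uint64(24122)]
len 0.20559805665671727 yaw 1.6795629818121747
slot yaw 1.6629255214998573
tips 0.06869941541406685 1.6993106263863782 [ 0.6293058  -0.12664873  0.058     ] [ 0.56117292 -0.1354533   0.058     ]
jaw [ 0.59827883 -0.15888556  0.058     ] grip [ 0.60967682 -0.26326508  0.058     ] [ 0.60941609 -0.26087733  0.058     ]
side tip [ 0.5624337  -0.13928538  0.058     ]
side tip [ 0.63108089 -0.12979342  0.058     ]
```

```bash
cat >> h.py <<'E'
def Rdown(yy):  # tool z down, tool y at world yaw yy
    y=np.array([np.cos(yy),np.sin(yy),0]); z=np.array([0,0,-1.]); return np.c_[np.cross(y,z),y,z]
def goto(x,y,z,yy,s=None):
    s=s or get_state(); R0=R.from_rotvec(s["tool_rot"]).as_matrix()
    print("xyz",np.round(R0.T@(np.array([x,y,z])-s["position"])*1000,1),"dr",np.round(R.from_matrix(R0.T@Rdown(yy)).as_rotvec(),3))
def st():
    s=get_state(); R0=R.from_rotvec(s["tool_rot"]).as_matrix()
    print("t %.2f"%s["time"],"p",np.round(s["position"]*1000,1),"yawY %.3f"%np.arctan2(R0[1,1],R0[0,1]),"tilt",np.round(R0[:2,2],4),"F",np.round(s["ft_force"],1),"M",np.round(s["torque"],2),"w",round(s["grip_width"]*87,1),"gf",round(s["grip_force"],1),"q",np.round(s["joint_positions"],2)); return s
E
python3 - <<'E'
import bench; print([k for k in dir(bench) if not k.startswith('__')], getattr(bench,'nose_length',None))
from h import *
s=st(); goto(.48,-.25,.24,0.0,s); goto(.539,.1504,.24,np.radians(57.65),s)
E
```

```text
['MotionError', 'calibration', 'close_job', 'get_image', 'get_state', 'nose_length'] 0.017
t 0.40 p [ 185.7 -622.8  239.4] yawY -1.281 tilt [-0.0001  0.0002] F [ 1.3  0.4 -0.1] M [-0.02  0.01  0.02] w 87.1 gf 0.0 q [ 1.3   0.32 -0.07  1.45  0.02  1.37 -0.06]
xyz [ 388.6 -273.2   -0.5] dr [-0.    -0.    -1.281]
xyz [ 5.595e+02 -6.400e+02 -5.000e-01] dr [-0.    -0.    -2.287]
```

send_rows(xyz=[[40,-28,0],[78,-55,0],[115,-82,0],[152,-108,0],[190,-135,0],[227,-161,0],[264,-187,0],[300,-212,0],[325,-230,0],[325,-230,0]], dr=[[0,0,-0.12],[0,0,-0.24],[0,0,-0.36],[0,0,-0.48],[0,0,-0.6],[0,0,-0.72],[0,0,-0.84],[0,0,-0.96],[0,0,-1.05],[0,0,-1.05]], jaw=87)

```text
time: 1.23
position: [0.4347, -0.3045, 0.2401]
tool_rot: [2.453, 1.962, 0.003]
ft_force: [0.9, 0.4, 0.5]
grip_width: 0.998
grip_force: 0.0
```

```bash
python3 - <<'E'
from h import *
s=st(); goto(.539,.1504,.24,np.radians(57.65),s)
E
```

```text
t 1.23 p [ 434.7 -304.5  240.1] yawY -0.221 tilt [0.002  0.0009] F [0.9 0.4 0.5] M [ 0.01 -0.11 -0.01] w 86.8 gf 0.0 q [ 0.98  0.09 -0.44  1.73  0.04  1.33  0.31]
xyz [466.7   1.9   0.8] dr [ 0.002 -0.    -1.227]
```

send_rows(xyz=[[40,0,0],[80,0,0],[120,0,0],[160,0,0],[200,0,0],[240,0,0],[280,0,0],[320,0,0],[355,0,0],[380,0,0]], dr=[[0,0,-0.12],[0,0,-0.24],[0,0,-0.36],[0,0,-0.48],[0,0,-0.6],[0,0,-0.72],[0,0,-0.84],[0,0,-0.96],[0,0,-1.08],[0,0,-1.2]])

```text
time: 2.07
position: [0.5186, 0.0645, 0.2401]
tool_rot: [0.916, 3.004, 0.002]
ft_force: [-0.1, 0.1, 0.8]
grip_width: 0.997
grip_force: 0.0
```

```bash
python3 - <<'E'
from h import *
s=st(); goto(.539,.1504,.19,np.radians(57.65),s)
E
```

```text
t 2.07 p [518.6  64.5 240.1] yawY 0.979 tilt [0.0015 0.0008] F [-0.1  0.1  0.8] M [ 0.07 -0.12  0.09] w 86.7 gf 0.0 q [ 0.6   0.1  -0.82  1.74  0.08  1.33  0.75]
xyz [31.  82.6 50.2] dr [ 0.001  0.001 -0.028]
```

send_rows(xyz=[[6,16,0],[12,32,0],[18,48,0],[24,64,0],[31,83,0],[31,83,15],[31,83,30],[31,83,50],[31,83,50],[31,83,50]], dr=[[0,0,-0.028],[0,0,-0.028],[0,0,-0.028],[0,0,-0.028],[0,0,-0.028],[0,0,-0.028],[0,0,-0.028],[0,0,-0.028],[0,0,-0.028],[0,0,-0.028]])

```text
time: 2.9
position: [0.5394, 0.1452, 0.1888]
tool_rot: [-0.892, -3.01, 0.002]
ft_force: [0.1, 0.4, 0.4]
grip_width: 0.996
grip_force: 0.0
```

```bash
python3 - <<'E'
from h import *
s=st(); goto(.539,.1504,.111,np.radians(57.65),s)
a=crop(get_image("top"),165,130,100,110,4);b=crop(get_image("side"),190,100,100,110,4)
cv2.imwrite("pics/n1.png",np.hstack([a,b])[:,:,::-1])
E
```

```text
t 2.90 p [539.4 145.2 188.8] yawY 0.995 tilt [-0.0023 -0.0008] F [0.1 0.4 0.4] M [ 0.08 -0.12 -0.03] w 86.7 gf 0.0 q [ 0.44  0.26 -0.86  1.72  0.2   1.26  0.53]
xyz [ 3.1  4.3 77.8] dr [-0.002 -0.002 -0.012]
```

View pics/n1.png

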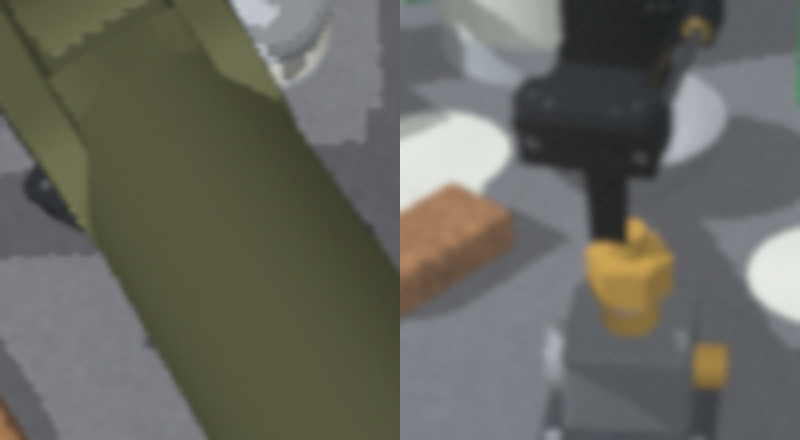

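The top view is blocked by the arm. In the side view the finger hangs over the nut, with the nut at about (630,275) in the crop. I'll descend.

send_rows(xyz=[[0,0,0],[0,0,0],[0,0,0],[0,0,0],[0,0,0],[0,0,0],[0,0,0],[0,0,0],[0,0,0],[0,0,0]], dr=[[0,0,0],[0,0,0],[0,0,0],[0,0,0],[0,0,0],[0,0,0],[0,0,0],[0,0,0],[0,0,0],[0,0,0]])

```text
time: 3.83
position: [0.5399, 0.1462, 0.1895]
tool_rot: [-0.889, -3.013, 0.0]
ft_force: [0.9, -0.4, 0.1]
grip_width: 0.998
grip_force: 0.0
```

```bash
python3 - <<'E'
from h import *
s=st(); goto(.539,.1504,.111,np.radians(57.65),s)
E
```

```text
t 3.83 p [539.9 146.2 189.5] yawY 0.997 tilt [-0.0001 -0.0001] F [ 0.9 -0.4  0.1] M [ 0.06 -0.16 -0.06] w 86.8 gf 0.0 q [ 0.44  0.26 -0.86  1.72  0.2   1.26  0.53]
xyz [ 3.   3.  78.5] dr [-0.    -0.    -0.009]
```

send_rows(xyz=[[3,3,10],[3,3,20],[3,3,30],[3,3,40],[3,3,50],[3,3,60],[3,3,70],[3,3,78],[3,3,78],[3,3,78]], dr=[[0,0,-0.009],[0,0,-0.009],[0,0,-0.009],[0,0,-0.009],[0,0,-0.009],[0,0,-0.009],[0,0,-0.009],[0,0,-0.009],[0,0,-0.009],[0,0,-0.009]])

```text
time: 4.67
position: [0.5387, 0.1504, 0.111]
tool_rot: [-0.875, -3.016, 0.0]
ft_force: [-0.2, 0.2, 0.1]
grip_width: 1.003
grip_force: 0.0
```

send_rows(xyz=[[0,0,0],[0,0,0],[0,0,0],[0,0,0],[0,0,0],[0,0,0],[0,0,0],[0,0,0],[0,0,0],[0,0,0]], dr=[[0,0,0],[0,0,0],[0,0,0],[0,0,0],[0,0,0],[0,0,0],[0,0,0],[0,0,0],[0,0,0],[0,0,0]], jaw=35, grip_force=15)

```text
time: 5.5
position: [0.5394, 0.151, 0.1117]
tool_rot: [0.875, 3.017, 0.002]
ft_force: [1.9, 2.7, -2.8]
grip_width: 0.536
grip_force: 14.6
```

```bash
python3 - <<'E'
from h import *
s=st()
E
```

```text
t 5.50 p [539.4 151.  111.7] yawY 1.006 tilt [0.0011 0.0009] F [ 1.9  2.7 -2.8] M [ 0.5  -0.59  0.08] w 46.6 gf 14.6 q [ 0.4   0.34 -0.83  1.81  0.28  1.12  0.47]
```

send_rows(xyz=[[0,0,0],[0,0,0],[0,0,0],[0,0,0],[0,0,0],[0,0,0],[0,0,0],[0,0,0],[0,0,0],[0,0,0]], dr=[[0,0,0.1],[0,0,0.2],[0,0,0.3],[0,0,0.4],[0,0,0.5],[0,0,0.6],[0,0,0.7],[0,0,0.8],[0,0,0.88],[0,0,0.88]])

```text
time: 6.33
position: [0.5394, 0.151, 0.1117]
tool_rot: [2.079, 2.355, 0.002]
ft_force: [2.4, 2.7, -2.2]
grip_width: 0.539
grip_force: 14.4
```

```bash
python3 - <<'E'
from h import *
s=st()
E
```

```text
t 6.33 p [539.4 151.  111.7] yawY 0.124 tilt [0.0012 0.0008] F [ 2.4  2.7 -2.2] M [ 0.54 -0.71 -0.08] w 46.9 gf 14.4 q [ 0.28  0.3  -0.69  1.81  0.21  1.1  -0.36]
```

send_rows(xyz=[[0,0,0],[0,0,0],[0,0,0],[0,0,0],[0,0,0],[0,0,0],[0,0,0],[0,0,0],[0,0,0],[0,0,0]], dr=[[0,0,0.015],[0,0,0.03],[0,0,0.045],[0,0,0.06],[0,0,0.075],[0,0,0.09],[0,0,0.1],[0,0,0.11],[0,0,0.12],[0,0,0.12]])

```text
time: 7.17
position: [0.5394, 0.151, 0.1117]
tool_rot: [2.212, 2.23, 0.002]
ft_force: [4.4, 2.9, -1.5]
grip_width: 0.542
grip_force: 15.8
```

```bash
python3 - <<'E'
from h import *
s=st()
E
```

```text
t 7.17 p [539.4 151.  111.7] yawY 0.008 tilt [0.0014 0.0004] F [ 4.4  2.9 -1.5] M [ 0.76 -0.92  0.67] w 47.2 gf 15.8 q [ 0.26  0.3  -0.67  1.81  0.21  1.1  -0.47]
```

send_rows(xyz=[[0,0,0],[0,0,0],[0,0,0],[0,0,0],[0,0,0],[0,0,0],[0,0,0],[0,0,0],[0,0,0],[0,0,0]], dr=[[0,0,0.01],[0,0,0.02],[0,0,0.03],[0,0,0.04],[0,0,0.05],[0,0,0.05],[0,0,0.05],[0,0,0.05],[0,0,0.05],[0,0,0.05]])

```text
time: 8.0
position: [0.5394, 0.151, 0.1117]
tool_rot: [2.265, 2.175, 0.002]
ft_force: [3.7, 3.2, -1.6]
grip_width: 0.542
grip_force: 16.2
```

```bash
python3 - <<'E'
from h import *
s=st()
E
```

```text
t 8.00 p [539.4 151.  111.7] yawY -0.041 tilt [0.0015 0.0002] F [ 3.7  3.2 -1.6] M [ 0.65 -0.91  0.86] w 47.2 gf 16.2 q [ 0.26  0.3  -0.66  1.81  0.2   1.1  -0.52]
```

send_rows(xyz=[[0,0,0],[0,0,0],[0,0,0],[0,0,-20],[0,0,-55],[0,0,-90],[0,0,-110],[0,0,-110],[0,0,-110],[0,0,-110]], dr=[[0,0,0],[0,0,0],[0,0,0],[0,0,0],[0,0,0],[0,0,0],[0,0,0],[0,0,0],[0,0,0],[0,0,0]], jaw=87)

```text
time: 8.83
position: [0.5381, 0.1495, 0.2204]
tool_rot: [-2.27, -2.171, 0.004]
ft_force: [0.2, -0.5, -0.4]
grip_width: 1.0
grip_force: 0.0
```

```bash
python3 - <<'E'
from h import *
s=st(); goto(.6095,-.262,.2217,.104,s)
for n,u,v,z in(("tin",347,190,.085),("jar",426,176,.1)): print(n,bp("top",u/1.5,v/1.5,z))
E
```

```text
t 8.83 p [538.1 149.5 220.4] yawY -0.045 tilt [-0.0023 -0.0013] F [ 0.2 -0.5 -0.4] M [-0.   -0.14 -0.02] w 87.0 gf 0.0 q [ 0.29  0.19 -0.68  1.69  0.13  1.31 -0.46]
xyz [-407.9   89.7   -1. ] dr [-0.002  0.001 -0.149]
tin [0.7531029  0.10619736 0.085     ]
jar [ 0.76095896 -0.04860095  0.1       ]
```

send_rows(xyz=[[-41,9,0],[-82,18,0],[-123,27,0],[-164,36,0],[-205,45,0],[-246,54,0],[-287,63,0],[-328,72,0],[-369,81,0],[-408,90,0]], dr=[[0,0,-0.05],[0,0,-0.1],[0,0,-0.15],[0,0,-0.15],[0,0,-0.15],[0,0,-0.15],[0,0,-0.15],[0,0,-0.15],[0,0,-0.15],[0,0,-0.15]])

```text
time: 9.67
position: [0.6094, -0.262, 0.2191]
tool_rot: [-2.098, -2.333, 0.003]
ft_force: [1.3, -0.6, 0.2]
grip_width: 1.0
grip_force: 0.0
```

send_rows(xyz=[[0,0,20],[0,0,40],[0,0,60],[0,0,80],[0,0,80],[0,0,80],[0,0,80],[0,0,80],[0,0,80],[0,0,80]], dr=[[0,0,0],[0,0,0],[0,0,0],[0,0,0],[0,0,0],[0,0,0],[0,0,0],[0,0,0],[0,0,0],[0,0,0]], jaw=60)

```text
time: 10.5
position: [0.6113, -0.2602, 0.1428]
tool_rot: [2.099, 2.335, 0.001]
ft_force: [-0.2, -1.0, -0.2]
grip_width: 0.689
grip_force: 0.0
```

```bash
python3 - <<'E'
from h import *
from fit import hexfit
s=st(); goto(.6095,-.262,.050,.104,s)
b,o=hexfit([.539,.1504]); print(b.x,np.degrees(b.x[2]),b.fun)
a=crop(get_image("top"),300,120,110,110,3.6);b=crop(get_image("side"),265,200,110,110,3.6)
cv2.imwrite("pics/w1.png",np.hstack([a,b])[:,:,::-1])
E
```

```text
t 10.50 p [ 611.3 -260.2  142.8] yawY 0.106 tilt [ 0.0016 -0.001 ] F [-0.2 -1.  -0.2] M [ 0.01 -0.11  0.04] w 60.0 gf 0.0 q [ 0.7   0.44 -0.44  1.52  0.2   1.22  0.33]
xyz [-1.5 -2.1 92.8] dr [0.001 0.001 0.002]
[ 0.5390863   0.15064617 -0.55787304] -31.963770743036807 3.7
```

View pics/w1.png

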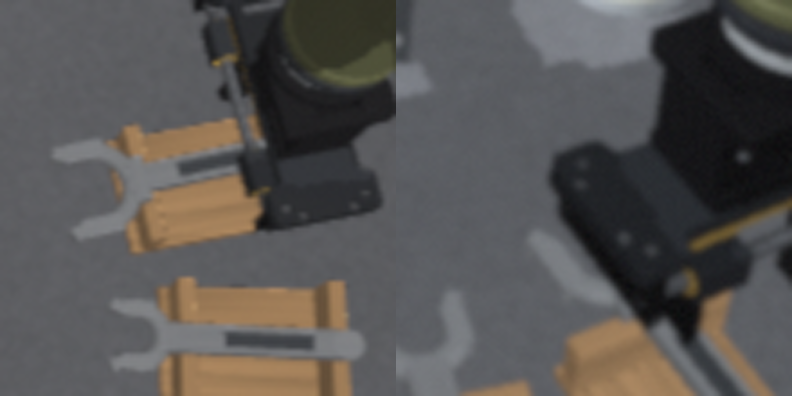

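The grasp straddles the wrench handle, near (200,165) in the left crop. The nut's flats now face −2° and 58°. I'll descend and grip.

send_rows(xyz=[[-2,-2,15],[-2,-2,30],[-2,-2,45],[-2,-2,60],[-2,-2,75],[-2,-2,86],[-2,-2,93],[-2,-2,93],[-2,-2,93],[-2,-2,93]], dr=[[0,0,0],[0,0,0],[0,0,0],[0,0,0],[0,0,0],[0,0,0],[0,0,0],[0,0,0],[0,0,0],[0,0,0]])

```text
time: 11.53
position: [0.6097, -0.2625, 0.0496]
tool_rot: [2.1, 2.335, 0.001]
ft_force: [-0.6, -0.1, 0.8]
grip_width: 0.689
grip_force: 0.0
```

send_rows(xyz=[[0,0,0],[0,0,0],[0,0,0],[0,0,0],[0,0,0],[0,0,0],[0,0,0],[0,0,0],[0,0,0],[0,0,0]], dr=[[0,0,0],[0,0,0],[0,0,0],[0,0,0],[0,0,0],[0,0,0],[0,0,0],[0,0,0],[0,0,0],[0,0,0]], jaw=10, grip_force=55)

```text
time: 12.37
position: [0.6094, -0.2622, 0.0487]
tool_rot: [2.1, 2.336, 0.001]
ft_force: [1.7, 0.0, -0.9]
grip_width: 0.268
grip_force: 55.0
```

```bash
python3 - <<'E'
from h import *
s=st()
E
```

```text
t 12.37 p [ 609.4 -262.2   48.7] yawY 0.106 tilt [ 0.0009 -0.0001] F [ 1.7  0.  -0.9] M [-0.02 -0.57  0.04] w 23.3 gf 55.0 q [ 0.69  0.53 -0.42  1.6   0.24  1.06  0.31]
```

send_rows(xyz=[[0,0,-6],[0,0,-15],[0,0,-30],[0,0,-50],[0,0,-75],[0,0,-100],[0,0,-120],[0,0,-130],[0,0,-130],[0,0,-130]], dr=[[0,0,0],[0,0,0],[0,0,0],[0,0,0],[0,0,0],[0,0,0],[0,0,0],[0,0,0],[0,0,0],[0,0,0]])

```text
time: 13.2
position: [0.6086, -0.2623, 0.1783]
tool_rot: [-2.101, -2.336, 0.001]
ft_force: [-0.7, 0.1, -3.6]
grip_width: 0.268
grip_force: 55.0
```

```bash
python3 - <<'E'
from h import *
s=st(); goto(.6825,.0612,.178,1.012,s)
E
```

```text
t 13.20 p [ 608.6 -262.3  178.3] yawY 0.106 tilt [-0.0006 -0.0003] F [-0.7  0.1 -3.6] M [-0.03 -0.13 -0.01] w 23.3 gf 55.0 q [ 0.7   0.42 -0.44  1.48  0.18  1.28  0.35]
xyz [3.139e+02 1.077e+02 2.000e-01] dr [-0.001 -0.    -0.906]
```

send_rows(xyz=[[20,7,0],[55,19,0],[92,32,0],[130,45,0],[168,58,0],[206,71,0],[244,84,0],[280,96,0],[305,105,0],[314,108,0]], dr=[[0,0,-0.1],[0,0,-0.2],[0,0,-0.3],[0,0,-0.4],[0,0,-0.5],[0,0,-0.6],[0,0,-0.7],[0,0,-0.8],[0,0,-0.88],[0,0,-0.906]])

```text
time: 14.03
position: [0.6815, 0.0691, 0.1761]
tool_rot: [-0.848, -3.02, -0.005]
ft_force: [-0.6, 1.1, -3.0]
grip_width: 0.267
grip_force: 55.0
```

send_rows(xyz=[[0,0,10],[0,0,20],[0,0,30],[0,0,40],[0,0,50],[0,0,60],[0,0,67],[0,0,67],[0,0,67],[0,0,67]], dr=[[0,0,0],[0,0,0],[0,0,0],[0,0,0],[0,0,0],[0,0,0],[0,0,0],[0,0,0],[0,0,0],[0,0,0]])

```text
time: 14.87
position: [0.6836, 0.0616, 0.1122]
tool_rot: [0.866, 3.019, 0.001]
ft_force: [0.3, -0.1, -3.4]
grip_width: 0.265
grip_force: 55.0
```

```bash
python3 - <<'E'
from h import *
s=st(); goto(.6825,.0612,.1097,1.012,s)
a=crop(get_image("top"),180,140,110,110,3.6);b=crop(get_image("side"),210,120,110,110,3.6)
cv2.imwrite("pics/w2.png",np.hstack([a,b])[:,:,::-1])
E
```

```text
t 14.87 p [683.6  61.6 112.2] yawY 1.012 tilt [0.0011 0.0001] F [ 0.3 -0.1 -3.4] M [ 0.02 -0.15 -0.  ] w 23.1 gf 55.0 q [ 0.35  0.57 -0.67  1.48  0.36  1.22  0.65]
xyz [ 0.7 -0.9  2.5] dr [0.001 0.001 0.   ]
```

View pics/w2.png

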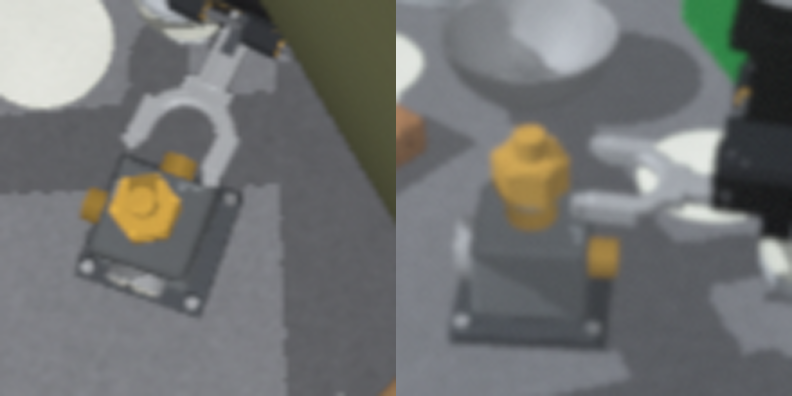

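The wrench jaw faces the nut. Its tips are at about (127,140) and (213,180) in the left crop, and the handle is at about (228,45). I'll check the alignment numerically.

```bash
python3 - <<'E'
from h import *
g=lambda x,y:bp("top",180+(x+.5)/3.6-.5,140+(y+.5)/3.6-.5,.1215)
# inner/outer of tips and handle edges
t1,t2,h=g(128,141),g(213,181),(g(212,45)+g(238,58))/2
tm=(t1+t2)/2; e=t1-t2
print(t1,t2,np.linalg.norm(e),"psi tips",np.degrees(np.arctan2(e[1],e[0]))-90, "psi axis",np.degrees(np.arctan2(*(tm-h)[1::-1])))
psi=2.583;u=np.array([np.cos(psi),np.sin(psi)]);v=np.array([-u[1],u[0]])
for p in(tm,h): d=p[:2]-[.5391,.1508]; print("along",d@u*1000,"lat",d@v*1000)
E
```

```text
[0.59027819 0.15953081 0.1215    ] [0.55332298 0.09798215 0.1215    ] 0.07179084124503625 psi tips -30.981560682506192 psi axis 149.72561328322453
along -39.413073084039574 lat 1.3618570652105844
along -134.74965185125743 lat -1.5186533284455188
```

send_rows(xyz=[[2,0,2],[9,0,2],[16,0,2],[24,0,2],[32,0,2],[40,0,2],[48,0,2],[56,0,2],[62,0,2],[66,0,2]], dr=[[0,0,0],[0,0,0],[0,0,0],[0,0,0],[0,0,0],[0,0,0],[0,0,0],[0,0,0],[0,0,0],[0,0,0]])

```text
time: 15.8
position: [0.6277, 0.0963, 0.11]
tool_rot: [0.865, 3.017, -0.001]
ft_force: [6.9, -3.6, -4.0]
grip_width: 0.27
grip_force: 55.0
```

```bash
python3 - <<'E'
from h import *
s=st()
a=crop(get_image("top"),180,140,110,110,3.6);b=crop(get_image("side"),210,120,110,110,3.6)
cv2.imwrite("pics/w3.png",np.hstack([a,b])[:,:,::-1])
E
```

```text
t 15.80 p [627.7  96.3 110. ] yawY 1.013 tilt [ 0.003  -0.0013] F [ 6.9 -3.6 -4. ] M [-0.67 -1.52 -0.08] w 23.5 gf 55.0 q [ 0.35  0.47 -0.7   1.62  0.33  1.16  0.59]
```

View pics/w3.png

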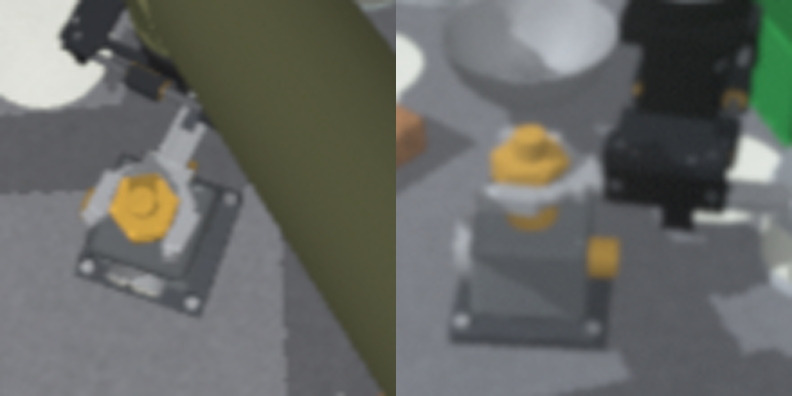

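The wrench is seated on the nut at about (145,205) in the left crop. I'll start the tightening arc.

send_rows(xyz=[[-0.3,-6.2,0],[0.2,-12.4,0],[1.2,-18.6,0],[2.5,-24.7,0],[4.1,-30.7,0],[6.2,-36.6,0],[8.5,-42.4,0],[11.2,-48,0],[14.3,-53.5,0],[14.3,-53.5,0]], dr=[[0,0,0.06],[0,0,0.12],[0,0,0.18],[0,0,0.24],[0,0,0.3],[0,0,0.36],[0,0,0.42],[0,0,0.48],[0,0,0.54],[0,0,0.54]])

```text
time: 16.73
position: [0.5878, 0.0592, 0.1103]
tool_rot: [1.639, 2.677, 0.004]
ft_force: [5.1, 1.0, -3.8]
grip_width: 0.267
grip_force: 55.1
```

```bash
python3 - <<'E'
from h import *
from fit import hexfit
s=st(); d=np.array([.5391,.1508])-s["position"][:2]; print(np.hypot(*d),np.degrees(np.arctan2(d[1],d[0])))
a=crop(get_image("top"),180,140,110,110,3.6);b=crop(get_image("side"),210,120,110,110,3.6)
cv2.imwrite("pics/w4.png",np.hstack([a,b])[:,:,::-1])
b,o=hexfit([.539,.1504]); print(b.x,np.degrees(b.x[2]),b.fun)
E
```

```text
t 16.73 p [587.8  59.2 110.3] yawY 0.472 tilt [0.0037 0.0008] F [ 5.1  1.  -3.8] M [ 0.21 -1.19  0.36] w 23.3 gf 55.1 q [ 0.38  0.35 -0.62  1.74  0.23  1.12  0.16]
0.10375021176821599 118.00716620327803
[0.53990818 0.15191241 0.19837259] 11.365912050335133 17.925
```

View pics/w4.png

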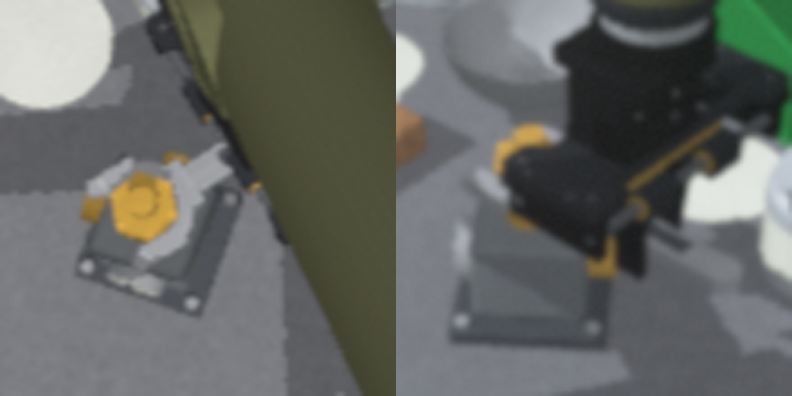

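The nut has turned with the wrench: its hex corners are now at the top (148,172) and bottom (145,240). I'll carry on with a second, similar arc.

send_rows(xyz=[[0.2,-6.2,0],[0.7,-12.4,0],[1.7,-18.6,0],[3,-24.7,0],[4.6,-30.7,0],[6.7,-36.6,0],[9,-42.4,0],[11.7,-48,0],[14.3,-52.5,0],[14.3,-52.5,0]], dr=[[0,0,0.06],[0,0,0.12],[0,0,0.18],[0,0,0.24],[0,0,0.3],[0,0,0.36],[0,0,0.42],[0,0,0.48],[0,0,0.53],[0,0,0.53]])

```text
time: 17.77
position: [0.5345, 0.0473, 0.1102]
tool_rot: [2.284, 2.154, 0.003]
ft_force: [5.9, -0.5, -3.9]
grip_width: 0.267
grip_force: 55.1
```

```bash
python3 - <<'E'
from h import *
s=st(); d=np.array([.5391,.1508])-s["position"][:2]; print(np.hypot(*d),np.degrees(np.arctan2(d[1],d[0])))
a=crop(get_image("top"),180,140,110,110,3.6);b=crop(get_image("side"),210,120,110,110,3.6)
cv2.imwrite("pics/w5.png",np.hstack([a,b])[:,:,::-1])
E
```

```text
t 17.77 p [534.5  47.3 110.2] yawY -0.058 tilt [ 0.003  -0.0006] F [ 5.9 -0.5 -3.9] M [-0.16 -1.29  0.32] w 23.3 gf 55.1 q [ 0.37  0.23 -0.56  1.87  0.14  1.08 -0.31]
0.10357243135253712 87.45025924372116
```

View pics/w5.png

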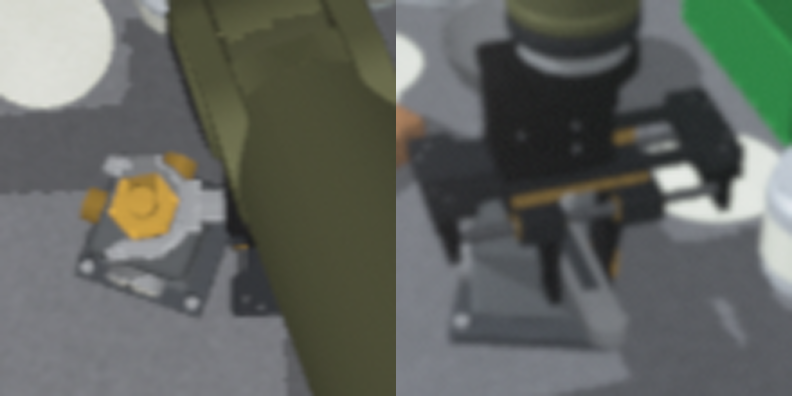

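The nut's hex is back in its hand-tight look, so it has turned about one flat. Corners are at about (110,205) and (178,207) in the left crop. I'll unload slightly and slide the wrench off.

send_rows(xyz=[[0,3,0],[0,4,0],[-8,4,0],[-20,4,0],[-35,4,0],[-50,4,0],[-65,4,0],[-80,4,0],[-80,4,0],[-80,4,0]], dr=[[0,0,-0.02],[0,0,-0.04],[0,0,-0.04],[0,0,-0.04],[0,0,-0.04],[0,0,-0.04],[0,0,-0.04],[0,0,-0.04],[0,0,-0.04],[0,0,-0.04]])

```text
time: 18.7
position: [0.5318, -0.0336, 0.1089]
tool_rot: [-2.242, -2.198, 0.003]
ft_force: [-0.4, 0.7, -3.4]
grip_width: 0.268
grip_force: 55.0
```

```bash
python3 - <<'E'
from h import *
from fit import hexfit
s=st(); goto(.6094,-.2622,.150,.106,s)
b,o=hexfit([.539,.1504]); print(b.x,np.degrees(b.x[2]),b.fun)
E
```

```text
t 18.70 p [531.8 -33.6 108.9] yawY -0.020 tilt [-0.0025  0.0003] F [-0.4  0.7 -3.4] M [ 0.05 -0.13  0.04] w 23.3 gf 55.0 q [ 0.48  0.22 -0.51  1.88  0.12  1.08 -0.1 ]
xyz [-227.    82.1  -41.4] dr [-0.003 -0.    -0.126]
[0.53905067 0.15065332 0.24810424] 14.21532557554621 15.453
```

send_rows(xyz=[[-5,2,-20],[-15,5,-41],[-45,16,-41],[-82,29,-41],[-120,43,-41],[-158,57,-41],[-195,70,-41],[-220,80,-41],[-227,82,-41],[-227,82,-41]], dr=[[0,0,0],[0,0,-0.02],[0,0,-0.04],[0,0,-0.06],[0,0,-0.08],[0,0,-0.1],[0,0,-0.126],[0,0,-0.126],[0,0,-0.126],[0,0,-0.126]])

```text
time: 19.63
position: [0.6106, -0.2634, 0.1495]
tool_rot: [-2.102, -2.334, 0.001]
ft_force: [0.4, 0.2, -3.2]
grip_width: 0.264
grip_force: 55.0
```

```bash
python3 - <<'E'
from h import *
from fit import hexfit
s=st(); goto(.6094,-.2622,.050,.106,s)
b,o=hexfit([.539,.1504]); print(b.x,np.degrees(b.x[2]),b.fun)
E
```

```text
t 19.63 p [ 610.6 -263.4  149.5] yawY 0.105 tilt [-0.0011  0.0002] F [ 0.4  0.2 -3.2] M [-0.   -0.07  0.03] w 23.0 gf 55.0 q [ 0.67  0.44 -0.4   1.51  0.17  1.23  0.35]
xyz [ 1.3 -0.9 99.5] dr [-0.001 -0.    -0.001]
[0.53879349 0.15077109 0.6085839 ] 34.869288949107684 3.826
```

The nut has turned about 53° past hand-tight, inside the 45–79° window. I'll lay the wrench back on its rest.

send_rows(xyz=[[1,-1,20],[1,-1,40],[1,-1,60],[1,-1,75],[1,-1,86],[1,-1,93],[1,-1,97],[1,-1,99],[1,-1,100],[1,-1,100]], dr=[[0,0,0],[0,0,0],[0,0,0],[0,0,0],[0,0,0],[0,0,0],[0,0,0],[0,0,0],[0,0,0],[0,0,0]])

```text
time: 20.57
position: [0.6101, -0.2602, 0.0513]
tool_rot: [2.097, 2.337, 0.001]
ft_force: [0.2, -0.3, -3.2]
grip_width: 0.263
grip_force: 55.0
```

```bash
python3 -c "
from h import *
st()"
```

```text
t 20.57 p [ 610.1 -260.2   51.3] yawY 0.108 tilt [ 0.0011 -0.0005] F [ 0.2 -0.3 -3.2] M [-0.03 -0.08 -0.1 ] w 22.9 gf 55.0 q [ 0.65  0.52 -0.38  1.6   0.21  1.06  0.32]
```

send_rows(xyz=[[0,0,1],[0,0,2],[0,0,2.5],[0,0,2.5],[0,0,2.5],[0,0,2.5],[0,0,2.5],[0,0,2.5],[0,0,2.5],[0,0,2.5]], dr=[[0,0,0],[0,0,0],[0,0,0],[0,0,0],[0,0,0],[0,0,0],[0,0,0],[0,0,0],[0,0,0],[0,0,0]])

```text
time: 21.4
position: [0.6099, -0.2604, 0.0487]
tool_rot: [2.098, 2.337, 0.0]
ft_force: [-1.5, 0.7, 3.7]
grip_width: 0.266
grip_force: 55.0
```

send_rows(xyz=[[0,0,0],[0,0,0],[0,0,0],[0,0,0],[0,0,-15],[0,0,-40],[0,0,-70],[0,0,-100],[0,0,-130],[0,0,-150]], dr=[[0,0,0],[0,0,0],[0,0,0],[0,0,0],[0,0,0],[0,0,0],[0,0,0],[0,0,0],[0,0,0],[0,0,0]], jaw=60)

```text
time: 22.23
position: [0.6106, -0.2603, 0.2013]
tool_rot: [2.096, 2.336, 0.002]
ft_force: [0.9, -0.2, -0.3]
grip_width: 0.687
grip_force: 0.0
```

```bash
python3 - <<'E'
from h import *
st()
cv2.imwrite("pics/end.png",np.hstack([crop(get_image("top"),190,120,220,130,1.8),crop(get_image("side"),210,130,200,130,1.8)])[:,:,::-1])
E
```

```text
t 22.23 p [ 610.6 -260.3  201.3] yawY 0.108 tilt [ 0.0033 -0.0013] F [ 0.9 -0.2 -0.3] M [-0.01 -0.18  0.01] w 59.8 gf 0.0 q [ 0.67  0.4  -0.4   1.46  0.16  1.32  0.36]
```

View pics/end.png

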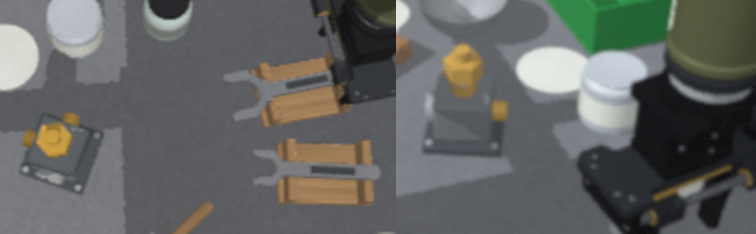

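The wrench lies flat on its rest with its jaw at about (250,95), the second spanner is untouched, and the gripper is clear. I'll hand the job in.

```bash
python3 -c "
from bench import *
print(close_job())"
```

```text
the job is handed in; nothing more can be done
None
```

The job is handed in, with no verdict returned: the nut was run up hand-tight with the fingers, tightened about 53° further with the larger spanner by camera estimate (allowed 45–79°), and the spanner laid flat back on its rest.

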